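Lift the pressed rosette out of the die and crown the layered flower with it

TASK

Build the layered metal flower on the banding wheel, every layer centred on the wheel and lying flat: the larger flat openwork disc first, the smaller flat disc on it, and on top, hub upwards, the pressed rosette. The rosette is still in the forming die: swing the die's hold-down plate fully open so that it stays back, and lift the rosette out level. Set the pieces down rather than dropping them, and do not disturb the other things on the bench.

Things in the scene. Friction and masses are not known exactly. Their poses are not given: they have to be found in the camera images.
- die: forming die, dark steel, fixed: block 170 (x) x 160 (y) mm, top face 60 mm above the bench, on a 190 x 200 mm foot plate 12 mm thick; round cavity 99 mm across, 20 mm deep, in the middle of the top. Origin on the bench under the cavity's centre; x points to the hinge, away from the robot (yaw within 0.15 rad)
- hold_down (a joint): angle of the die's hold-down plate, rad: 0 shut (level, underside 5 mm above the die's top face), grows as its handle is lifted up and over, stop at 1.8, just past upright. The rosette's hub shows through its 104 mm window but its rim is trapped. 0.5 kg, no latch; falls shut from below about 1.55, rests on the stop from above
- hold_down_handle (a point): middle of the hold-down's handle: round steel bar 12 mm thick, 92 mm between its side arms (10 mm thick), 205 mm from the hinge axis, 69 mm above the bench when shut. The plate's edge is 45 mm behind the bar's centre, the die block's 35 mm. Moves with the plate; x points along the plate to the hinge, y along the bar
- hold_down_hinge (a point): middle of the hinge axis, 85 mm from the cavity's centre along the die's x, 69 mm above the bench; the axis runs along the die's y
- rosette: pressed aluminium rosette like a hubcap, 0.16 kg, loose, 116 mm across, 40 mm high: pan 96 mm across, floor 4 mm thick; rim flange 4 mm thick, top 22 mm above the bottom; upright hub 34 mm thick in the middle, straight to 35 mm, 27 mm free around it. Origin: centre of the bottom, z up the hub. In the die the rim lies on the top face, bottom 42 mm above the bench, 1.5 mm free all round
- large_disc: larger flat openwork disc of aluminium plate, 0.32 kg, loose: 160 mm across, 8 mm thick; ring round a 96 mm opening, crossed through its centre by a straight bar 22 mm wide that leaves two D-shaped windows 37 mm deep. Lies flat on the bench at the robot's right, in either of two places. Origin at the centre of the underside, x along the bar, z up
- small_disc: smaller flat openwork disc, same design, 0.23 kg, loose: 132 mm across, 8 mm thick, opening 82 mm, bar 22 mm wide, windows 30 mm deep. Lies flat in the other of the two places. Origin at the centre of the underside, x along the bar, z up
- wheel_top (a point): centre of the banding wheel's top: a round dark steel table 180 mm across with fine concentric rings, 45 mm above the bench, locked and fixed; z up
- hammer: hammer, 270 mm, lying at the back; bystander
- mallet: wooden mallet, 230 mm, lying at the left; bystander
- rivet_jar: glass jar with steel lid, 60 mm across, 75 mm high, between the wheel and the right-hand discs; bystander, origin under its centre
- punch: steel punch, 125 mm, lying near the robot; bystander
- file: file with wooden handle, 250 mm, lying at the right; bystander
- bowl: steel bowl, 110 mm across, 40 mm high, left of the die, towards the back; bystander
- tin: grey tin, 90 x 60 x 35 mm, behind the wheel; bystander

How it is judged (in metres and radians):
On the way, in this order (a step that is already met when the one before it is completed fails the run):
1. the hold-down plate is swung fully open (value of joint hold_down above 1.5 rad), for 0.2 s.
2. the rosette is lifted out of the cavity level, its bottom clear of the die's top face (z of rosette in the frame of die above 0.064 m and angle between rosette's own z axis and vertical below 0.35 rad and contact force between the fingers and rosette above 0.5 N), for 0.1 s.
At the end, for the whole second after the job is handed in: The larger disc lies flat on the banding wheel, the smaller disc flat on it and the rosette on top with its hub up, each with its centre within 10 mm of the wheel's centre, level within 0.05 rad and at rest; the hold-down plate stays fully open (above 1.5 rad) (horizontal distance between each of large_disc, small_disc, rosette and wheel_top below 0.01 m and z of large_disc in the frame of wheel_top between -0.003 and 0.004 m and angle between each of large_disc, small_disc, rosette's own z axis and vertical below 0.05 rad and linear speed of each of large_disc, small_disc, rosette below 0.02 m/s and angular speed of each of large_disc, small_disc, rosette below 0.2 rad/s and z of small_disc in the frame of wheel_top between 0.005 and 0.012 m and z of rosette in the frame of wheel_top between 0.013 and 0.02 m and value of joint hold_down above 1.5 rad); the robot touches nothing.
It fails at once if the rosette is let fall (free fall of more than about 20 mm) (contact force between rosette and anything else below 0.02 N and linear speed of rosette above 0.65 m/s).
It fails at once if the large disc is let fall (free fall of more than about 20 mm) (contact force between large_disc and anything else below 0.02 N and linear speed of large_disc above 0.65 m/s).
It fails at once if the small disc is let fall (free fall of more than about 20 mm) (contact force between small_disc and anything else below 0.02 N and linear speed of small_disc above 0.65 m/s).
It fails at once if a bystander is shifted by more than 30 mm (distance of any of hammer, mallet, rivet_jar, punch, file, bowl, tin from where it was at the start of the episode above 0.03 m).
It also fails if it takes over 72 s, if anything falls off the work surface, if the arm or the gripper's body presses on something with over 40 N, if the wrist force passes 120 N, or if a joint passes its speed limit or range.

ROBOT

A 6-joint arm with a two-finger parallel gripper is mounted at the origin on the work surface. World frame = base frame: x ahead of the robot, y to its left, z up, the work surface at z = 0. Lengths are in mm, angles in rad, forces in N, time in s.
With the tool pointing down it reaches from about 275 to 825 mm from the base axis. Payload 4.9 kg.
Tool frame: the origin (TCP) lies between the finger pads; the fingertips stand 17 mm ahead of it and the grasp point (between the pads) lies 2 mm behind it; z points along the fingers, y is the line along which they close (so a half turn about z gives the same grasp; the last joint's range is limited). The gripper opens to 85 mm and grips with 20 to 120 N. Pads are 22 mm wide; open, the fingers measure 114 mm over their backs; the gripper's body (76 mm by 85 mm) begins 54 mm behind the grasp point. The pads swing forward as they close: fully open they stand 13 mm farther back than shut.
Start: joints at [-1.459, 0.326, -0.193, 1.052, 0, 1.437], TCP at [133.844, -533.483, 248.281] pointing down, gripper open.
Joint ranges: [-2.65, 2.65], [-0.97, 1.79], [-1.3, 1.35], [-1.93, 2.1], [-1.47, 1.37], [-3.14, 3.14]. Speed limits (rad/s): [2.57, 2.57, 3.14, 3.14, 3.14, 3.14].

INTERFACE

Orientations are given as [roll, pitch, yaw] about the fixed x, y, z axes, in that order (R = Rz(yaw) Ry(pitch) Rx(roll)).
In Python, from bench import move_ptp, movel, move_j, grip, dwell, solve_ik, capture, camera_model, IKError, sign_off, spot_in, regions_of, place_of, read_t, read_qpos, read_joint_velocities, read_effort, read_tcp_pos, read_orientation, read_contact_force, read_wrist_torque, read_opening, read_gripper_force gives the robot as it stands. Calls block until the motion is done:
- move_ptp(position, orientation): joint-space move of the TCP to a pose.
- movel(position, rot=None, max_speed=150, threshold=None): straight line of the TCP; rot=None keeps the orientation; max_speed is the mean speed in mm/s. With threshold (N) it stops when the force on the tool has changed by that much, and returns True; else False.
- move_j(angles): joint-space move.
- grip(opening, effort=None): opening from 0.0 (shut) to 1.0 (fully open); effort is the grip in N (None keeps the last); returns when the fingers have stopped.
- dwell(seconds).
- solve_ik(position, orientation): joint angles nearest the present ones, or None.
- capture(name): name is "side" or "top" or "wrist"; returns (picture, depth): 480x640x3 uint8, blue, green, red; 480x640 float32, mm along the optical axis (not along the pixel's ray), 0 where there is no reading.
- camera_model(name): a dict with "K" (3x3 intrinsics, pixels), "position" and "rotation" of the camera in the world. Camera axes: x right, y up, looking along -z (the intrinsics and any distortion apply to the point x, -y, -z); pixel columns grow to the right and rows downward; lengths in mm; the calibration is good to about 2 mm. A picture is of the moment at which its call begins: read the wrist's pose just before it. camera_model takes no time and is no camera call; for the wrist camera it gives the pose at the moment of the call.
A pose or a line that the arm cannot do raises IKError and nothing moves.
- sign_off(): hands the job in; it is judged then, once.
Trained networks look in the newest picture that a camera, given by its name, has taken for a name from the list of things; names that differ only in an ending like _2 or _b are one class to them, and where a whole thing is asked for, a point or a joint stands for the part that bears it (a point fixed in the world has none). Each returns a list of dicts, best first, with "score" (0 to 1); they miss things now and then, are a little off and sometimes report something else, mostly with a low value. They report only what shows in the picture. A call takes as long as a camera call.
- spot_in(camera, name): "point" ([x, y, z] in mm, in the coordinates of the camera as it stood for that picture, good to about 4 mm: the middle of the surface that is visible of it).
- regions_of(camera, name): "pixels" (480x640 bool, what is visible of it).
- place_of(camera, name): "point" ([x, y, z] in mm, in the coordinates of the camera as it stood for that picture, good to about 4 mm: a listed point, or the origin of a listed thing).
Readings, each from a call of its own:
- read_t(): time.
- read_qpos(): joint angles.
- read_joint_velocities(): joint speeds.
- read_effort(): joint torques, N m.
- read_tcp_pos(): TCP position.
- read_orientation(): TCP orientation.
- read_contact_force(): force on the tool from outside, world axes, zero at the start.
- read_wrist_torque(): the same for the moment, N m.
- read_opening(): opening from 0.0 (shut) to 1.0 (fully open).
- read_gripper_force(): force on a finger pad.
Only numpy, scipy, OpenCV 4.12 (cv2) and the standard library are available. Lean on these libraries where they do the work, as an engineer would, in place of code of your own. Each camera call takes 0.05 s, during which the arm holds its last target. There are 200 camera calls.

## Working session

There is one attempt and no reset: what is moved stays moved. The work goes in short steps, each a Python script; the robot and the scene stay as the last script left them, time stands still between calls to the robot, and variables do not carry over. Pictures are saved under pics/ and viewed, at most 10 in all, crops included, and the job is handed in when it is done.

```bash
ls; mkdir -p pics
cat > h.py <<'E'
from bench import *
import numpy as np, cv2
from scipy.spatial.transform import Rotation as R
def cam(n):
    m=camera_model(n); return np.array(m["K"]),np.array(m["position"]),np.array(m["rotation"]),m
def w(n,p):
    K,t,r,_=cam(n); return r@np.array(p)+t
def cloud(n,d,mask):
    K,t,r,_=cam(n); v,u=np.nonzero(mask&(d>0)); z=d[v,u]
    x=(u-K[0,2])/K[0,0]*z; y=(v-K[1,2])/K[1,1]*z
    return np.c_[x,-y,-z]@r.T+t
E
python3 - <<'E'
from h import *
for n in("top","side"):
    im,d=capture(n); cv2.imwrite(f"pics/{n}0.png",im); np.save(n+"d.npy",d)
    K,t,r,m=cam(n); print(n,{k:np.round(v,2).tolist() if not isinstance(v,(str,type(None))) else v for k,v in m.items()})
    for o in "die hold_down_handle hold_down_hinge rosette large_disc small_disc wheel_top rivet_jar punch bowl tin file".split():
        l=place_of(n,o); print(n,o,[(np.round(w(n,q["point"])).tolist(),round(q["score"],2)) for q in l[:2]])
print(read_t())
E
```

```text
bench.py
pics
top {'K': [[527.37, 0.0, 317.6], [0.0, 527.37, 243.51], [0.0, 0.0, 1.0]], 'position': [287.48, 5.99, 1431.54], 'rotation': [0.21, -0.0, -1.66]}
top die [([2622.0, 2341.0, 3766.0], 0.65)]
top hold_down_handle [([2473.0, 2191.0, 3617.0], 0.62)]
top hold_down_hinge [([2531.0, 2250.0, 3675.0], 0.67)]
top rosette [([2548.0, 2266.0, 3692.0], 0.83), ([2537.0, 2255.0, 3681.0], 0.37)]
top large_disc [([2798.0, 2516.0, 3942.0], 0.6)]
top small_disc [([2714.0, 2432.0, 3858.0], 0.84), ([2794.0, 2513.0, 3938.0], 0.24)]
top wheel_top [([2624.0, 2343.0, 3768.0], 0.7)]
top rivet_jar [([2776.0, 2495.0, 3920.0], 0.92)]
top punch [([2621.0, 2340.0, 3765.0], 0.74)]
top bowl [([2620.0, 2339.0, 3764.0], 0.61), ([2792.0, 2511.0, 3936.0], 0.22)]
top tin [([2736.0, 2455.0, 3880.0], 0.73)]
top file [([2773.0, 2492.0, 3918.0], 0.6)]
side {'K': [[492.82, 0.0, 322.7], [0.0, 492.82, 239.41], [0.0, 0.0, 1.0]], 'position': [-106.97, 681.23, 693.43], 'rotation': [1.0, -0.0, -2.36]}
side die [([2097.0, 2885.0, 2898.0], 0.96), ([3109.0, 3897.0, 3910.0], 0.61)]
side hold_down_handle [([1914.0, 2702.0, 2715.0], 0.58), ([3130.0, 3918.0, 3930.0], 0.21)]
side hold_down_hinge [([2078.0, 2866.0, 2879.0], 0.76)]
side rosette [([2041.0, 2829.0, 2842.0], 0.9)]
side large_disc [([3430.0, 4218.0, 4230.0], 0.59), ([2603.0, 3391.0, 3404.0], 0.37)]
side small_disc [([3137.0, 3925.0, 3937.0], 0.88), ([1837.0, 2625.0, 2637.0], 0.65)]
side wheel_top [([2617.0, 3405.0, 3418.0], 0.65)]
side rivet_jar [([3190.0, 3979.0, 3991.0], 0.76)]
side punch [([2349.0, 3137.0, 3149.0], 0.55)]
side bowl [([1843.0, 2631.0, 2643.0], 0.72)]
side tin [([2599.0, 3387.0, 3399.0], 0.78)]
side file []
1.3
```

```bash
sed -i 's/np.array(m\["rotation"\])/R.from_euler("xyz",m["rotation"]).as_matrix()/' h.py
python3 - <<'E'
from h import *
for n in("top","side"):
    capture(n)
    for o in "die hold_down_handle hold_down_hinge rosette large_disc small_disc wheel_top rivet_jar punch bowl tin file".split():
        l=place_of(n,o); print(n,o,[(np.round(w(n,q["point"])).tolist(),round(q["score"],2)) for q in l[:2]])
E
```

```text
top die []
top hold_down_handle [([402.0, 266.0, 69.0], 0.86), ([483.0, 470.0, -7.0], 0.35)]
top hold_down_hinge [([610.0, 257.0, 69.0], 0.66)]
top rosette [([521.0, 259.0, 42.0], 0.95), ([661.0, -214.0, -0.0], 0.63)]
top large_disc [([586.0, -349.0, -2.0], 0.6), ([652.0, 421.0, 2.0], 0.28)]
top small_disc [([407.0, -271.0, -0.0], 0.67)]
top wheel_top [([555.0, -2.0, 48.0], 0.61), ([607.0, 254.0, 71.0], 0.34)]
top rivet_jar [([658.0, -209.0, 3.0], 0.8)]
top punch [([374.0, 88.0, -2.0], 0.67)]
top bowl [([653.0, 420.0, 5.0], 0.92)]
top tin [([733.0, 86.0, -2.0], 0.91)]
top file [([424.0, -503.0, -3.0], 0.67)]
side die [([520.0, 263.0, -2.0], 0.78)]
side hold_down_handle [([399.0, 267.0, 73.0], 0.67)]
side hold_down_hinge [([609.0, 253.0, 70.0], 0.6)]
side rosette [([523.0, 262.0, 44.0], 0.7), ([609.0, 258.0, 67.0], 0.6)]
side large_disc [([587.0, -349.0, 1.0], 0.95), ([399.0, 268.0, 74.0], 0.19)]
side small_disc [([403.0, -267.0, 3.0], 0.92), ([556.0, 0.0, 45.0], 0.38)]
side wheel_top [([552.0, -2.0, 45.0], 0.65), ([520.0, 260.0, -4.0], 0.3)]
side rivet_jar [([660.0, -212.0, -5.0], 0.91)]
side punch [([377.0, 97.0, 2.0], 0.71), ([557.0, 2.0, 43.0], 0.58)]
side bowl [([647.0, 425.0, -2.0], 0.62), ([485.0, 467.0, -8.0], 0.47)]
side tin [([729.0, 92.0, 3.0], 0.74), ([488.0, 469.0, -7.0], 0.71)]
side file [([662.0, -211.0, -1.0], 0.68)]
```

View pics/top0.png

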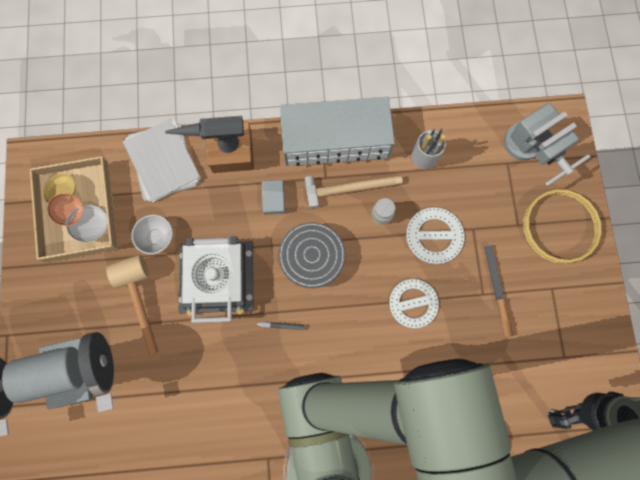

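View pics/side0.png

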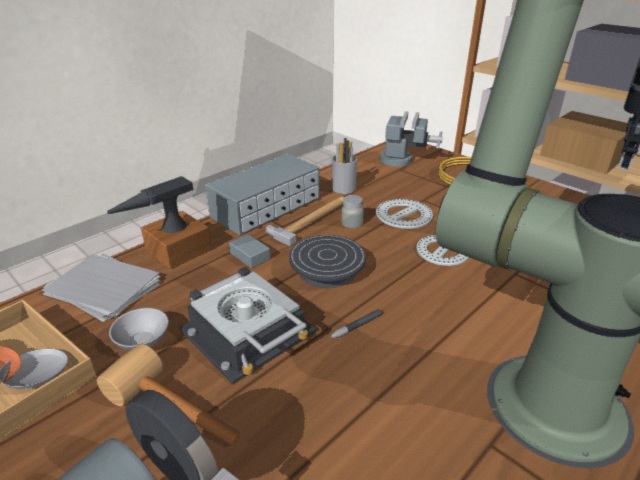

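```bash
cat >> h.py <<'E'
def plane(n,px,z):
    "pixels Nx2 (u,v) -> world points on height z"
    K,t,r,_=cam(n); px=np.atleast_2d(px).astype(float)
    d=np.c_[(px[:,0]-K[0,2])/K[0,0],-(px[:,1]-K[1,2])/K[1,1],-np.ones(len(px))]@r.T
    return t+d*((z-t[2])/d[:,2])[:,None]
def outline(n,name,z,near=None):
    "best mask near a world point: (circle centre, diameter, mask)"
    for q in regions_of(n,name):
        m=q["pixels"].astype(np.uint8)
        c=max(cv2.findContours(m,cv2.RETR_EXTERNAL,cv2.CHAIN_APPROX_NONE)[0],key=cv2.contourArea)
        (cx,cy),(a,b),_=cv2.fitEllipse(cv2.convexHull(c).astype(np.float32)) if len(c)>30 else ((0,0),(0,0),0)
        P=plane(n,cv2.convexHull(c)[:,0],z)[:,:2]
        p,*_=np.linalg.lstsq(np.c_[2*P,np.ones(len(P))],(P**2).sum(1),rcond=None)
        if near is None or np.hypot(*(p[:2]-near))<50:
            return p[:2],2*np.sqrt(p[2]+p[0]**2+p[1]**2),m,q["score"]
def bar(n,m,z,c,ro):
    "bar direction from the points of the mask within ro of centre c"
    v,u=np.nonzero(m); P=plane(n,np.c_[u,v],z)[:,:2]-c; P=P[np.hypot(*P.T)<ro]
    a=np.linalg.eigh(np.cov(P.T))[1][:,1]; return np.arctan2(a[1],a[0])
E
python3 - <<'E'
from h import *
K,t,r,m=cam("wrist"); print(m["position"],m["rotation"],read_tcp_pos(),read_orientation())
capture("top")
for o,z,near,ro in(("large_disc",8,(586,-349),40),("small_disc",8,(405,-269),33),("wheel_top",45,(554,-2),0),("bowl",40,(650,420),0)):
    q=outline("top",o,z,near)
    if q: print(o,np.round(q[0],1),round(q[1],1),q[2].sum(),round(q[3],2), round(float(bar("top",q[2],z,q[0],ro)),3) if ro else "")
print(read_t())
E
```

```text
[ 209.40258821 -514.74601087  374.8120735 ] [-3.09611085e-01  1.25849826e-05 -1.32468749e+00] [ 133.8581798  -533.47543038  248.27252099] [-3.14157453e+00 -2.91694750e-05  2.45813079e-01]
large_disc [ 586.4 -350.5] 158.1 1887 0.66 1.478
small_disc [ 406.1 -269.9] 132.9 1508 0.63 1.708
wheel_top [555.   -5.7] 179.4 3482 0.95 
bowl [648.  420.5] 107.4 1218 0.97 
2.85
```

Run:
```python
from h import *
for y in(1.478,1.478-np.pi,1.708,1.708-np.pi): 
    for p in ((586,-350,200),(406,-270,200),(555,-4,200)):
        q=solve_ik(p,[np.pi,0,y]); print(round(y,2),p,None if q is None else np.round(q,2))
def look(o,p,yaw,z,ro):
    move_ptp([*p,260],[np.pi,0,yaw]); im,d=capture("wrist"); cv2.imwrite(f"pics/w_{o}.png",im)
    q=outline("wrist",o,z,p); l=place_of("wrist",o)
    print(o,[(np.round(w("wrist",a["point"])),a["score"]) for a in l[:2]])
    if q: print(np.round(q[0],1),round(q[1],1),round(q[3],2), bar("wrist",q[2],z,q[0],ro) if ro else "", np.median(cloud("wrist",d,q[2]>0)[:,2]))
    print(read_t(),read_qpos())
look("wheel_top",(554,-4),1.478-np.pi,45,0)
look("large_disc",(586,-350),1.478-np.pi,8,40)
```

```text
1.48 (586, -350, 200) [-0.65  0.61  0.13  1.09  0.    1.02]
1.48 (406, -270, 200) [-0.74  0.25 -0.43  0.89  0.    0.93]
1.48 (555, -4, 200) [-0.14  0.37 -0.26  0.94  0.    1.52]
-1.66 (586, -350, 200) [-0.65  0.61  0.13  1.09  0.   -2.12]
-1.66 (406, -270, 200) [-0.74  0.25 -0.43  0.89  0.   -2.22]
-1.66 (555, -4, 200) [-0.14  0.37 -0.26  0.94  0.   -1.62]
1.71 (586, -350, 200) [-0.65  0.61  0.13  1.09  0.    0.79]
1.71 (406, -270, 200) [-0.74  0.25 -0.43  0.89  0.    0.7 ]
1.71 (555, -4, 200) [-0.14  0.37 -0.26  0.94  0.    1.29]
-1.43 (586, -350, 200) [-0.65  0.61  0.13  1.09  0.   -2.35]
-1.43 (406, -270, 200) [-0.74  0.25 -0.43  0.89  0.   -2.45]
-1.43 (555, -4, 200) [-0.14  0.37 -0.26  0.94  0.   -1.85]
wheel_top [(array([554.,  -4.,  52.]), 0.87)]
[553.3  -4.7] 177.7 0.92  46.02314541947902
5.5833 [-1.41372565e-01  3.26277573e-01 -1.61896034e-01  1.08265077e+00
 -6.68795586e-05 -1.61834202e+00]
large_disc [(array([ 590., -349.,    0.]), 0.71)]
[ 586.3 -350.4] 159.3 0.68 1.4879190707440417 9.058594350025885
7.0417 [-6.44034801e-01  5.75703624e-01  2.30829745e-01  1.22571096e+00
  2.03237939e-04 -2.12435605e+00]
```

Run:
```python
from h import *
yaw=1.488-np.pi; c=(586.4,-350.4)
grip(0.48,60)
move_ptp([*c,60],[np.pi,0,yaw])
print(movel([*c,18.5],max_speed=60,threshold=6),read_tcp_pos()[2],read_contact_force())
grip(0.1,60); print(read_opening()*85,read_gripper_force(),read_t(),read_contact_force())
movel([*c,60],max_speed=80); print(read_opening()*85,read_gripper_force(),read_contact_force(),read_t())
im,d=capture("side"); cv2.imwrite("pics/s1.png",im[130:330,250:600])
```

```text
False 18.58271509291769 [-1.16760347 -1.13737286 -0.34417364]
19.50813568620811 59.40518796443939 9.5167 [-1.64384194  0.64913616  4.01187696]
19.57209697639972 58.84535729885101 [-0.30427411 -0.43151905 -3.44075353] 10.1833
```

View pics/s1.png

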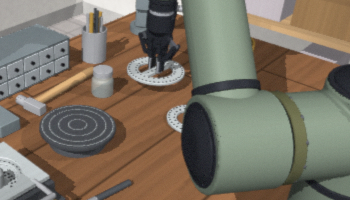

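```bash
cat >> h.py <<'E'
W=(554.0,-4.5)
def place(src,yaw,zt):
    "carry from src to the wheel, set down with TCP near zt, let go and rise"
    movel([*src,170],max_speed=200); move_ptp([*W,170],[np.pi,0,yaw])
    movel([*W,zt+12],max_speed=150)
    print("touch",movel([*W,zt-3],max_speed=25,threshold=4),read_tcp_pos(),read_contact_force())
    grip(0.48); movel([*W,170],max_speed=200); print("t",read_t())
def look(o,p,yaw,z,ro,h=260):
    move_ptp([*p,h],[np.pi,0,yaw]); im,d=capture("wrist"); cv2.imwrite(f"pics/w_{o}.png",im)
    q=outline("wrist",o,z,p); print(o,[(np.round(w("wrist",a["point"])),a["score"]) for a in place_of("wrist",o)[:2]])
    if q: print(np.round(q[0],1),round(q[1],1),round(q[3],2), bar("wrist",q[2],z,q[0],ro) if ro else "", np.median(cloud("wrist",d,q[2]>0)[:,2]))
    print(read_t()); return q
E
python3 - <<'E'
from h import *
place((586.4,-350.4),1.488-np.pi,63.5)
capture("wrist"); q=outline("wrist","large_disc",53,W); print(q and (q[0],q[1],q[3]))
look("small_disc",(406,-270),1.708-np.pi,8,33)
E
```

```text
touch True [554.31921035  -4.47643633  64.31948494] [-0.7728419  -0.55371166  4.74251737]
t 14.5417
(array([553.07442895,  -4.60465524]), np.float64(158.74126968527779), 0.83)
small_disc [(array([ 406., -271.,   -1.]), 0.73)]
[ 404.4 -268.2] 131.3 0.6 1.7009122155826106 8.837654671904374
16.0
```

Run:
```python
from h import *
yaw=1.703-np.pi; c=(405.1,-269)
grip(0.44,60); move_ptp([*c,60],[np.pi,0,yaw])
print(movel([*c,18.5],max_speed=60,threshold=6),read_tcp_pos()[2])
grip(0.1,60); print(read_opening()*85,read_gripper_force())
movel([*c,60],max_speed=100); print(read_opening()*85,read_gripper_force(),read_contact_force(),read_t())
place(c,yaw,71.5)
im,_=capture("wrist"); cv2.imwrite("pics/w2.png",im)
for o,z in(("small_disc",61),("large_disc",53)):
    q=outline("wrist",o,z,W); print(q and (q[0],q[1],q[3]))
```

```text
False 18.477854422119837
19.90787563598573 59.22176957130432
19.99891179146618 58.77975046634674 [-1.0327282  -1.00688011 -2.07281948] 18.7333
touch True [554.28635659  -4.45627253  72.12270935] [-1.15908366  0.45523225  3.7713827 ]
t 22.7917
(array([552.72101087,  -3.81385536]), np.float64(130.27583458642385), 0.59)
(array([553.17580724,  -4.99922498]), np.float64(157.67584324930658), 0.96)
```

View pics/w2.png

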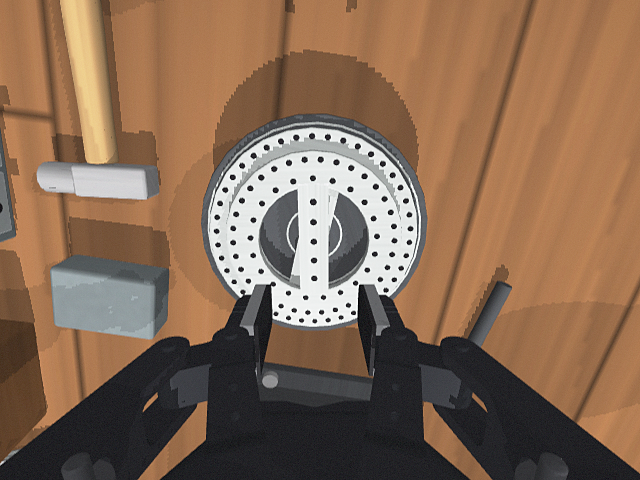

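Run:
```python
from h import *
move_ptp([455,262,290],[np.pi,0,-1.626]); im,d=capture("wrist"); cv2.imwrite("pics/w3.png",im)
for o in("hold_down_handle","hold_down_hinge","rosette","die"): print(o,[(np.round(w("wrist",a["point"]),1).tolist(),round(a["score"],2)) for a in place_of("wrist",o)[:2]])
P=cloud("wrist",d,np.ones(d.shape,bool)); np.save("P.npy",P)
B=P[(P[:,0]>375)&(P[:,0]<425)&(abs(P[:,1]-266)<38)&(P[:,2]>62)&(P[:,2]<85)]
f=np.polyfit(B[:,1],B[:,0],1); print("bar",len(B),np.median(B,0),B[:,0].min(),B[:,0].max(),np.percentile(B[:,2],[5,50,95]),f)
H=P[(abs(P[:,0]-523)<35)&(abs(P[:,1]-260)<35)&(P[:,2]>77)]; print("hub",len(H),H.mean(0),np.median(H,0),np.ptp(H,0))
print(read_t())
```

```text
hold_down_handle [([400.4, 266.1, 75.3], 0.71)]
hold_down_hinge [([603.1, 255.4, 71.9], 0.66)]
rosette [([524.6, 258.1, 41.1], 0.63)]
die []
bar 797 [402.0702958  263.89923348  74.95908001] 394.0234401977024 408.67210043767227 [71.55319008 74.95908001 76.69516938] [4.99632457e-02 3.88661046e+02]
hub 16970 [504.7239048  252.00320401 334.53758528] [503.85384546 247.83801441 347.73957828] [ 49.33120164  33.22456296 292.56043097]
24.3667
```

View pics/w3.png

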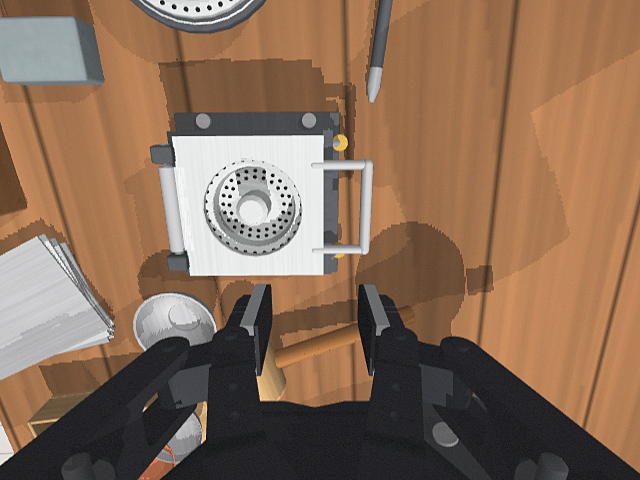

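```bash
cat >> h.py <<'E'
YD=-0.05; HB=np.array([401.9,266.0,69.0]); ux=np.array([np.cos(YD),np.sin(YD),0]); HG=HB+205*ux
def arc(th,dz=4): return HG+205*(-np.cos(th)*ux+np.sin(th)*np.array([0,0,1]))+[0,0,dz]
E
python3 - <<'E'
from h import *
o=[np.pi,0,YD-np.pi/2]
print([solve_ik(arc(t),o) is not None for t in np.linspace(0,1.77,9)])
grip(0.36,40); move_ptp(arc(0,50),o)
print(movel(arc(0),max_speed=80,threshold=6),read_tcp_pos(),read_contact_force())
grip(0.0,40); print(read_opening()*85,read_gripper_force(),read_contact_force())
for t in np.linspace(0,1.77,9)[1:]:
    movel(arc(t),max_speed=150)
    f=read_contact_force(); print(round(t,2),np.round(f,1),round(read_opening()*85,1),read_t())
    if np.linalg.norm(f)>40: break
im,_=capture("side"); cv2.imwrite("pics/s2.png",im)
E
```

```text
[True, True, True, True, True, True, True, True, True]
False [402.36000473 266.1472297   73.38720039] [1.37072894 0.07552409 0.53402301]
10.169977053141805 39.09592866897583 [-2.65564577  0.94448179  5.53743063]
0.22 [-4.6  2.2 -1.8] 10.3 26.8667
0.44 [-7.9  3.5  0.1] 10.2 27.3167
0.66 [-12.9   3.2   7.3] 10.2 27.7667
0.88 [-21.2   0.8  20.7] 10.4 28.2167
1.11 [-12.   -1.2  22.9] 10.2 28.6667
1.33 [-4.5  0.4 15.7] 10.3 29.1167
1.55 [-0.7  1.4  5.5] 10.4 29.5667
1.77 [0.7 2.3 3.6] 9.9 30.0167
```

View pics/s2.png

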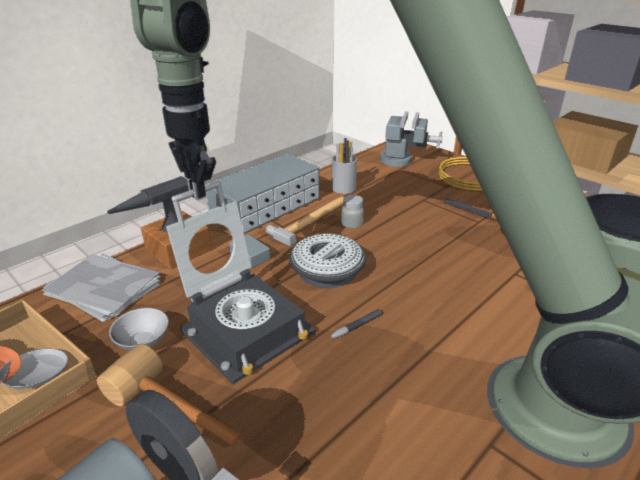

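Run:
```python
from h import *
o=[np.pi,0,YD-np.pi/2]
grip(0.36); movel(arc(1.77)+[0,0,50],max_speed=150)
C=HB+120*ux; movel([C[0],C[1],300],max_speed=250)
im,d=capture("wrist"); cv2.imwrite("pics/w4.png",im)
for n in("rosette","hold_down_handle"): print(n,[(np.round(w("wrist",a["point"]),1).tolist(),round(a["score"],2)) for a in place_of("wrist",n)[:2]])
q=outline("wrist","rosette",64,C[:2]); print(C,q and (q[0],q[1],q[3]))
P=cloud("wrist",d,np.ones(d.shape,bool)); H=P[(abs(P[:,0]-522)<32)&(abs(P[:,1]-260)<32)&(P[:,2]>76)&(P[:,2]<90)]
print("hub",len(H),H.mean(0),(H.min(0)+H.max(0))/2,np.ptp(H,0)); print(read_t())
```

```text
rosette [([524.4, 258.5, 41.0], 0.96)]
hold_down_handle [([655.7, 253.4, 272.5], 0.66)]
[521.75003125 260.00249969  69.        ] (array([521.97654568, 259.63081349]), np.float64(115.00866320294651), 0.63)
hub 746 [521.60047461 258.68438197  81.48396132] [521.5854502  259.88469783  80.44224962] [32.6259197  33.05672226  8.64260092]
31.7417
```

View pics/w4.png

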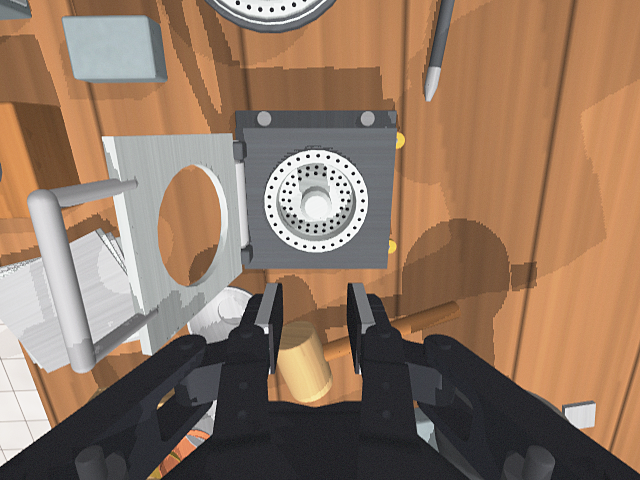

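```bash
sed -i 's/grip(0.48); movel/grip(0.52); movel/' h.py
python3 - <<'E'
from h import *
c=(521.8,259.7); yaw=YD-np.pi/2
grip(0.55,40); movel([*c,110],max_speed=250)
print(movel([*c,71],max_speed=60,threshold=6),read_tcp_pos(),read_contact_force())
grip(0.2,40); print(read_opening()*85,read_gripper_force(),read_contact_force())
z=read_tcp_pos()[2]
movel([*c,z+45],max_speed=60); dwell(.2); print(read_opening()*85,read_contact_force(),read_t())
place(c,yaw,90+z-71)
im,_=capture("wrist"); cv2.imwrite("pics/w5.png",im); q=outline("wrist","rosette",83,W); print(q and (q[0],q[1],q[3]))
im,_=capture("side"); cv2.imwrite("pics/s3.png",im)
for n,o in(("side","rosette"),("side","hold_down_handle"),("wrist","wheel_top")): print(o,[(np.round(w(n,a["point"]),1).tolist(),round(a["score"],2)) for a in place_of(n,o)[:1]])
E
```

```text
False [521.9338009  259.74906351  71.00372731] [ 0.47996827 -0.32791364 -0.06215859]
32.51600518633917 40.224881882895716 [-0.02471113  0.49355246  2.65663456]
32.19527039042698 [-0.48156894 -0.09418423 -2.15825256] 35.1333
touch True [554.22614122  -4.59413077  90.57865441] [-0.97931605 -0.06799403  5.40600779]
t 38.5167
(array([552.7630519 ,  -4.76711968]), np.float64(114.50601611662002), 0.58)
rosette [([556.7, -5.0, 63.6], 0.57)]
hold_down_handle [([652.7, 251.6, 272.4], 0.94)]
wheel_top []
```

View pics/s3.png

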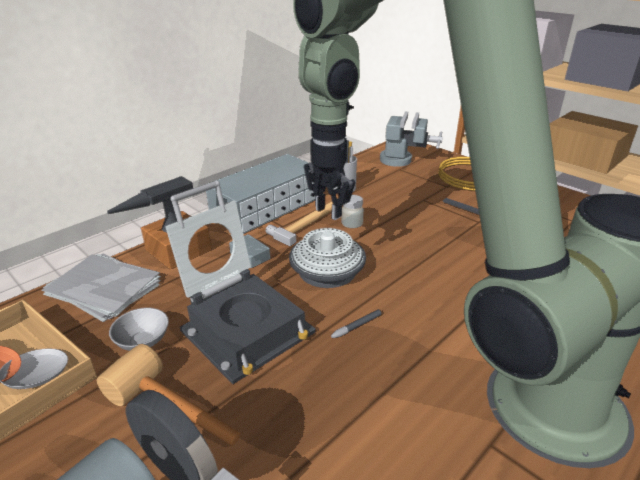

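View pics/w5.png

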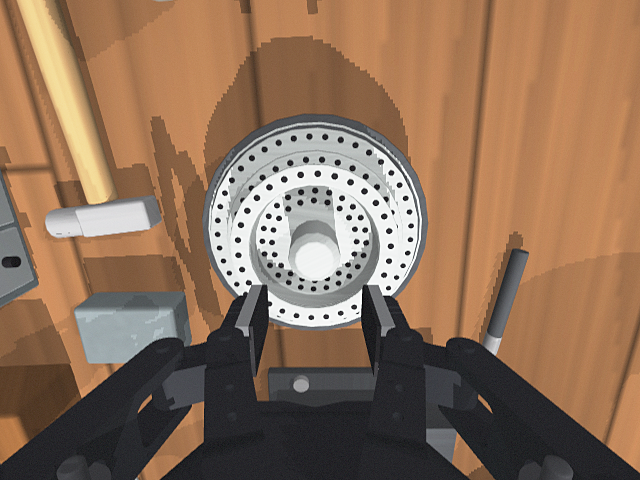

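The side view shows all three layers level on the wheel (about 328,255) and the plate standing open (about 210,240). The wrist view shows the rosette concentric, with the gripper clear of it.

```bash
python3 -c "
from h import *
print(sign_off())"
```

```text
the job is handed in; nothing more can be done
None
```

The job is handed in: the flower is stacked on the wheel with every layer measured within about 2 mm of the wheel's centre, the hold-down plate stands open, and the robot was clear at about 39 s; I had no verdict back.

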